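# Walk the dry block round to the heater bar

## Task

The heavy bored aluminium block stands askew in front of the grey heater bar. Without gripping or lifting it, walk it round with pushes at its corners (alternate corners, so that it does not drift off) until one of its two long sides is square to the bar while it still stands clear of it, then push it straight in so that this long side lies flat against the bar's bright contact plate, centred on the plate. Leave everything else on the bench where it is, and do not ram the block into the bar cornerwise.

Things in the scene. Friction and masses are not known exactly. Their poses are not given: they have to be found in the camera images.
- dry_block: heavy aluminium block with twelve tube bores in its top, 90 (x) x 110 (y) x 45 (z) mm, 0.7 to 1 kg, loose, too wide to grip. Origin: centre of its underside, z up, y along the 110 mm long sides. The long sides are its faces at x = +-45 mm; either may go to the bar. A push of 4 to 13 N slides it, only while pushed; pushed 40 mm off centre it turns 1 rad while its centre goes about 45 to 60 mm.
- heater_bar: grey heater bar screwed to the bench (fixed), 200 mm long with feet, 40 mm high, with a bright steel contact plate (110 mm long, 5 to 35 mm above the bench) 4 mm proud in the middle of its front. Origin: on the bench under the middle of the plate's front face; x points into the bar (away from the block), y along the plate. The bar ends at x = 34 mm. With the block home its origin is at x = -45 mm, y = 0.
- blue_cap_bottle: white reagent bottle with blue cap, 48 mm across, 98 mm high, upright bystander left of the work; origin at the centre of its underside
- red_cap_bottle: small white bottle with red cap, 33 mm across, 72 mm high, upright bystander left of the work; origin at the centre of its underside
- marker_red: red marker pen lying on the bench, 16x133x18 mm (long along its y), bystander; origin at the centre of its underside
- lab_timer: white lab timer lying on the bench, 64x64x18 mm, bystander; origin at the centre of its underside
Not all that is in view belongs to the job. Several things look just like the dry_block: the one meant starts farthest to the robot's right.

How it is judged:
On the way:
1. a long side of the block is square to the bar within about 10 degrees while the block still stands clear, its near-bar side at least 10 mm from the plate (angle between the y axis of dry_block and the y axis of heater_bar, either way round below 0.17 rad and x of dry_block in the frame of heater_bar below -0.055 m), for 0.1 s.
At the end, for the whole second after the job is handed in: The block stands flat on the bench, at rest, with a long side against the contact plate: parallel within 0.05 rad (3 degrees), gap under 4 mm, centred on the plate within 15 mm (angle between the y axis of dry_block and the y axis of heater_bar, either way round below 0.05 rad and x of dry_block in the frame of heater_bar between -0.049 and -0.041 m and y of dry_block in the frame of heater_bar between -0.015 and 0.015 m and height (world z) of dry_block below 0.004 m and angle between dry_block's own z axis and vertical below 0.05 rad and linear speed of dry_block below 0.01 m/s); the robot touches nothing.
It fails at once if the block is lifted or carried (more than 8 mm off the bench) (height (world z) of dry_block above 0.008 m).
It fails at once if the block is tipped (more than about 9 degrees) (angle between dry_block's own z axis and vertical above 0.15 rad).
It fails at once if the block is rammed into the bar cornerwise (pressing on it with over 2 N while more than 14 degrees out of square) (contact force between dry_block and heater_bar above 2 N and angle between the y axis of dry_block and the y axis of heater_bar, either way round above 0.25 rad).
It fails at once if one of the two bottles left of the work, the marker or the timer is moved by more than 15 mm (distance of any of blue_cap_bottle, red_cap_bottle, marker_red, lab_timer from where it was at the start of the episode above 0.015 m).
It also fails if it takes over 72 s, if anything falls off the work surface, if the arm or the gripper's body presses on something with over 40 N, if the wrist force passes 120 N, or if a joint passes its speed limit or range.

## Robot

A 7-joint arm with a two-finger parallel gripper is mounted at the origin on a cart in front of the work surface, level with it; the furniture and walls round the work are solid. World frame = base frame: x ahead of the robot, y to its left, z up, the work surface at z = 0. Lengths are in m, angles in rad, forces in N, time in s.
With the tool pointing down it reaches from about 0.4 to 0.85 m from the base axis. Payload 10.4 kg.
Tool frame: the origin (TCP) lies midway between the tips of the shut fingers; the grasp point (between the pads) lies 19 mm behind it; x points along the fingers, z is the direction in which the jaws open and shut, and the axes are right-handed (so a half turn about x gives the same grasp; the last joint's range is limited). The gripper opens to 87 mm and grips with 3 to 60 N. Pads are 19 mm wide; open, the fingers measure 117 mm over their backs; the gripper's body (75 mm by 190 mm) begins 51 mm behind the grasp point.
Start: joints at [-1.26, 0.332, -0.065, 1.46, 0.022, 1.35, -0.088], TCP at [0.205, 0.591, 0.223] pointing down, gripper open.
Joint ranges: [-2.6, 2.6], [-0.5, 2.12], [-1.47, 1.34], [0.16, 2.42], [-1.27, 4.41], [0.06, 2.06], [-2.6, 2.6]. Speed limits (rad/s): [2.22, 2.22, 2.79, 2.79, 3.14, 3.14, 3.14].

## Interface

Orientations are given as a unit quaternion [x, y, z, w].
In Python, from bench import read_state, camera, camera_params, close_job gives the robot as it stands.
- The arm moves only by the tool arm_command, never from a script. Its argument "targets" is a list of rows, each a list of 7 numbers: the closure in counts, from 0 (fully open) to 255 (shut), then the shift along the tool's x, y, z in mm, then the turn, a rotation vector about the tool's x, y, z in rad. A call has 1 to 10 rows; each row is the pose to reach, as a shift and turn from the pose commanded when the call began, along the tool's axes at that moment; what a row does not reach only later rows make up. A row lasts 1/10 s, in which the tool goes at most 50 mm and 8.59 degrees, less where a joint would pass 70% of its speed; a pose out of reach is approached as far as the arm can. A call with a gripper value outside its range is refused whole. The fingers move at their own pace and stop on an object; "newtons" is the grip in N (left out, the last holds). Time passes only in rows, so rows that repeat a pose let the fingers close. It gives the time, the measured TCP pose, the force and the opening at its end, in the units of the state.
- read_state(): the state, without advancing time (a new reading comes with each control period).
- camera(name): name is "scene" or "top"; returns the picture (400x640x3 uint8, red, green, blue); there is no depth.
- camera_params(name): a dict with "intrinsics" (3x3 intrinsics, pixels), "xyz" and "orientation" of the camera in the world. Camera axes: x right, y down, z forward; pixel columns grow to the right and rows downward; lengths in m; the calibration is good to about 2 mm. A picture is of the moment at which its call begins. camera_params takes no time and is no camera call.
- close_job(): hands the job in, once; it reports no verdict.
The state is a dict: "time": time; "joint_positions": joint angles; "joint_vel": joint speeds; "joint_torque": joint torques, N m; "ee_pos": TCP position; "eef_rot": TCP orientation; "ft_force": force on the tool from outside, world axes, zero at the start; "torque": the same for the moment, N m; "width": finger opening in m.
Only numpy, scipy, OpenCV 4.12 (cv2) and the standard library are available. Lean on these libraries where they do the work, as an engineer would, in place of code of your own. Each camera call takes 0.05 s, during which the arm holds its last target.

## Working session

There is one attempt and no reset: what is moved stays moved. The work goes in short steps, Python scripts to look and compute and a tool call to move; the robot and the scene stay as the last step left them, time stands still between calls to the robot, and variables do not carry over. Pictures are saved under pics/ and viewed, and the job is handed in when it is done.

Besides the shell and the picture viewer there is one more tool, called after ">>>" in YAML: its name, and indented under it one key for each argument. arm_command: Moves the arm, as the interface text tells. Its arguments: {"type":"object","properties":{"targets":{"type":"array"},"newtons":{"type":"number"}},"required":["targets"]}

```bash
mkdir -p pics; python3 - <<'E'
from bench import *
import cv2
for n in ("scene","top"):
    im=camera(n); cv2.imwrite(f"pics/{n}0.png",im[:,:,::-1]); p=camera_params(n); print(n,p)
s=read_state(); print(s)
E
```

```text
scene {'intrinsics': array([[420.1229124 ,   0.        , 314.44412559],
       [  0.        , 420.1229124 , 196.96190133],
       [  0.        ,   0.        ,   1.        ]]), 'xyz': array([-0.21570473,  0.94741135,  0.9022842 ]), 'orientation': array([-0.38435533,  0.82949891, -0.36387568,  0.17831722])}
top {'intrinsics': array([[451.81873322,   0.        , 322.2945285 ],
       [  0.        , 451.81873322, 201.81941555],
       [  0.        ,   0.        ,   1.        ]]), 'xyz': array([0.27939155, 0.33461617, 1.14769892]), 'orientation': array([-0.70151414,  0.70324728, -0.07978222,  0.08340251])}
{'time': 0.1, 'joint_positions': array([-1.2596077 ,  0.33278766, -0.06473469,  1.46082736,  0.02159536,
        1.34987917, -0.08853437]), 'joint_vel': array([ 0.0009323 , -0.00264223,  0.00029301, -0.00206684,  0.00057645,
       -0.00144252,  0.00054715]), 'joint_torque': array([ 1.21163532e-03, -6.24549937e+01,  2.46417860e-02, -3.90715098e+01,
       -6.13152841e-02,  3.65329860e-02,  9.13586518e-05]), 'ee_pos': array([0.20463932, 0.59020297, 0.22186101]), 'eef_rot': array([-0.41025482,  0.57644932,  0.40973906,  0.57576998]), 'ft_force': array([-0.30847984,  0.52494834,  0.76306772]), 'torque': array([ 0.02651796,  0.01560266, -0.01809088]), 'width': 0.08731015042943353}
```

View pics/scene0.png

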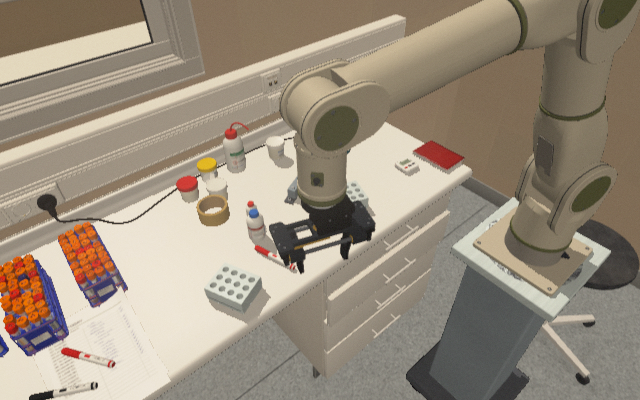

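View pics/top0.png

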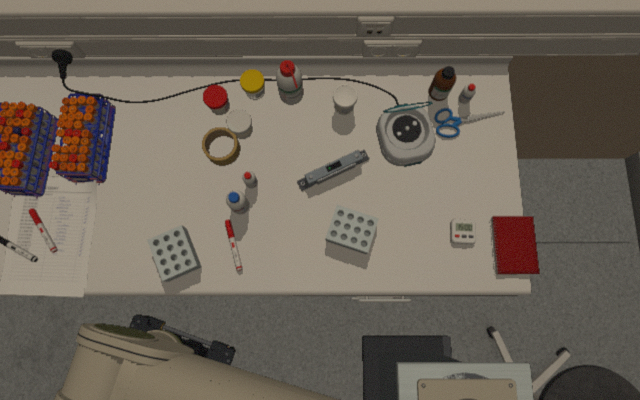

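```bash
cat > h.py <<'E'
from bench import *
import cv2, numpy as np
from scipy.spatial.transform import Rotation as R
def ray(n,uv,z):
    p=camera_params(n);uv=np.atleast_2d(np.array(uv,float))
    d=np.c_[uv,np.ones(len(uv))]@np.linalg.inv(p['intrinsics']).T@R.from_quat(p['orientation']).as_matrix().T
    o=p['xyz'];return o+d*((z-o[2])/d[:,2])[:,None]
def proj(n,X):
    p=camera_params(n);c=(np.atleast_2d(X)-p['xyz'])@R.from_quat(p['orientation']).as_matrix()
    q=c@p['intrinsics'].T;return q[:,:2]/q[:,2:]
def crop(n,u0,v0,u1,v1,f,name,im=None):
    im=camera(n) if im is None else im
    c=cv2.resize(im[v0:v1,u0:u1],None,fx=f,fy=f,interpolation=cv2.INTER_CUBIC)
    cv2.imwrite('pics/'+name,c[:,:,::-1]);return im
E
python3 - <<'E'
from h import *
im=cv2.imread('pics/top0.png')[:,:,::-1]
crop('top',290,140,400,265,6-1.2,'c1.png',im)
for n,uv in dict(block=(352,230),bar=(333,170),b2=(175,252),blue=(235,198),redpen=(233,245),timer=(463,231),beaker=(345,97),heater=(406,130),red=(249,178)).items(): print(n,ray('top',uv,0.02).round(3))
print(ray('top',[(90,295),(530,295),(520,60)],0).round(3))
E
```

```text
block [[0.472 0.265 0.02 ]]
bar [[0.63  0.312 0.02 ]]
b2 [[0.417 0.709 0.02 ]]
blue [[0.556 0.565 0.02 ]]
redpen [[0.434 0.565 0.02 ]]
timer [[ 0.468 -0.014  0.02 ]]
beaker [[0.837 0.278 0.02 ]]
heater [[0.741 0.117 0.02 ]]
red [[0.609 0.531 0.02 ]]
[[ 0.313  0.92   0.   ]
 [ 0.31  -0.175  0.   ]
 [ 0.957 -0.216  0.   ]]
```

View pics/c1.png

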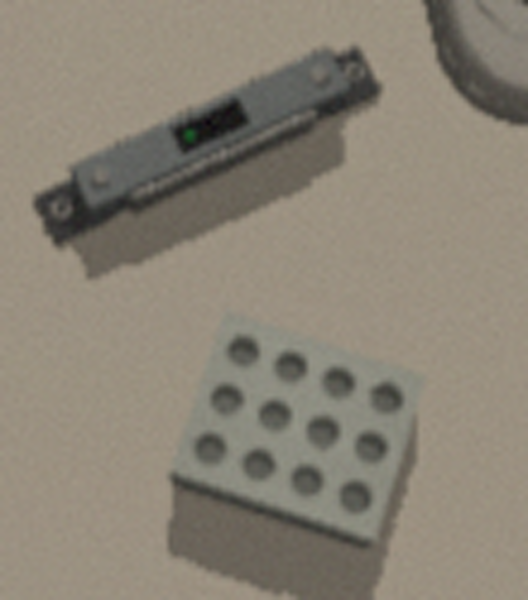

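```bash
cat >> h.py <<'E'
from scipy.optimize import least_squares
BH=np.array([[sx*45,sy*55] for sx,sy in((1,1),(1,-1),(-1,-1),(-1,1))])/1000
# bar frame from plate ends (z=.035)
def tobar(P,bar):
    x,y,a=bar;c,s=np.cos(a),np.sin(a);d=np.asarray(P)[...,:2]-[x,y]
    return np.stack([d@[c,s],d@[-s,c]],-1)
def rect(P):
    P=P[:,:2]
    f=lambda q:(P-(q[:2]+BH@np.array([[np.cos(q[2]),np.sin(q[2])],[-np.sin(q[2]),np.cos(q[2])]]))).ravel()
    e=P[0]+P[1]-P[2]-P[3]
    return least_squares(f,[*P.mean(0),np.arctan2(e[1],e[0])])
E
python3 - <<'E'
from h import *
k=4.8
cc=np.array([(228,315),(424,378),(375,545),(172,473)])/k+[290,140]
P=ray('top',cc,.045);print(P.round(4));r=rect(P);print('block',r.x,(r.fun*1000).round(1))
bh=np.array([(243,350),(387,397),(355,496),(210,449)])/k+[290,140]
H=ray('top',bh,.045);print('holes c',H.mean(0).round(4))
pl=np.array([(135,192),(315,112)])/k+[290,140]
B=ray('top',pl,.035);print('plate',B.round(4),np.linalg.norm(B[0]-B[1]))
# bar top face z=.04 corners
bb=np.array([(72,165),(330,48),(345,90),(85,205)])/k+[290,140]
Q=ray('top',bb,.04);print(Q.round(4))
d=B[0]-B[1];a=np.arctan2(d[1],d[0])-np.pi/2;print('bar angle',a)
bar=(*B.mean(0)[:2],a);print(bar,tobar([r.x[:2]],bar),'dang',r.x[2]-a)
s=read_state();M=R.from_quat(s['eef_rot']).as_matrix();print(M.round(3))
E
```

```text
[[0.5292 0.302  0.045 ]
 [0.4955 0.2009 0.045 ]
 [0.4091 0.2285 0.045 ]
 [0.4463 0.3315 0.045 ]]
block [ 0.46999774  0.26574006 -0.33043433] [-1.2 -1.1  0.7  1.8 -0.5  0.1  1.  -0.8]
holes c [0.4722 0.2662 0.045 ]
plate [[0.5989 0.3507 0.035 ]
 [0.6432 0.2539 0.035 ]] 0.10646276585865982
[[0.6125 0.3842 0.04  ]
 [0.6777 0.2455 0.04  ]
 [0.6539 0.2379 0.04  ]
 [0.5903 0.3771 0.04  ]]
bar angle 0.4299020299309326
(np.float64(0.6210409363469525), np.float64(0.3022845063260521), np.float64(0.4299020299309326)) [[-0.15253032  0.02973291]] dang -0.760336357758358
[[-0.    -0.945  0.328]
 [-0.001  0.328  0.945]
 [-1.    -0.    -0.001]]
```

```bash
cat >> h.py <<'E'
def goto(x,y,z,yaw=None):
    s=read_state();M=R.from_quat(s['eef_rot']);p=s['ee_pos']
    zx=M.as_matrix()[:,2];cur=np.arctan2(zx[1],zx[0]);yaw=cur if yaw is None else yaw
    X=np.array([0,0,-1.]);Z=np.array([np.cos(yaw),np.sin(yaw),0]);G=np.c_[X,np.cross(Z,X),Z]
    sh=M.inv().apply(np.array([x,y,z])-p)*1000;rv=(M.inv()*R.from_matrix(G)).as_rotvec()
    print('t',round(s['time'],2),'at',p.round(4),'yaw',round(cur,3),'shift',sh.round(1),'turn',rv.round(3),'F',s['ft_force'].round(1),'w',round(s['width'],4))
def b2w(b,P): # block/bar pose -> world
    c,s=np.cos(b[2]),np.sin(b[2]);return np.array([b[0]+c*P[0]-s*P[1],b[1]+s*P[0]+c*P[1]])
BAR=(.6210,.3023,.430)
E
python3 - <<'E'
from h import *
b=(.471,.266,-.330)
for q in((-.037,.088),(-.037,.055-.012)): print(b2w(b,q))
goto(*b2w(b,(-.037,.088)),.10,1.24)
E
```

```text
[0.46451222 0.36124132]
[0.44993028 0.31866941]
t 0.1 at [0.2046 0.5902 0.2219] yaw 1.237 shift [ 122.  -320.5 -131. ] turn [-0.003 -0.001  0.   ] F [-0.3  0.5  0.8] w 0.0873
```

>>> arm_command:
  targets:
    - [255, 0, -40, -16, 0, 0, 0]
    - [255, 0, -85, -35, 0, 0, 0]
    - [255, 0, -130, -53, 0, 0, 0]
    - [255, 20, -175, -72, 0, 0, 0]
    - [255, 40, -220, -90, 0, 0, 0]
    - [255, 65, -260, -107, 0, 0, 0]
    - [255, 90, -295, -121, 0, 0, 0]
    - [255, 120, -320, -131, 0, 0, 0]
    - [255, 122, -320, -131, 0, 0, 0]
    - [255, 122, -320, -131, 0, 0, 0]
  newtons: 20

```text
time: 1.1
ee_pos: [0.4638, 0.3612, 0.0995]
eef_rot: [-0.41, 0.577, 0.41, 0.576]
ft_force: [-1.2, 0.1, 0.5]
width: 0.0151
```

```bash
python3 - <<'E'
from h import *
b=(.471,.266,-.330)
goto(*b2w(b,(-.037,.088)),.015,1.24)
im=crop('scene',150,100,450,325,2.6,'s1.png')
E
```

```text
t 1.1 at [0.4638 0.3612 0.0995] yaw 1.236 shift [84.5 -0.8  0.4] turn [-0.004 -0.002 -0.001] F [-1.2  0.1  0.5] w 0.0151
```

View pics/s1.png

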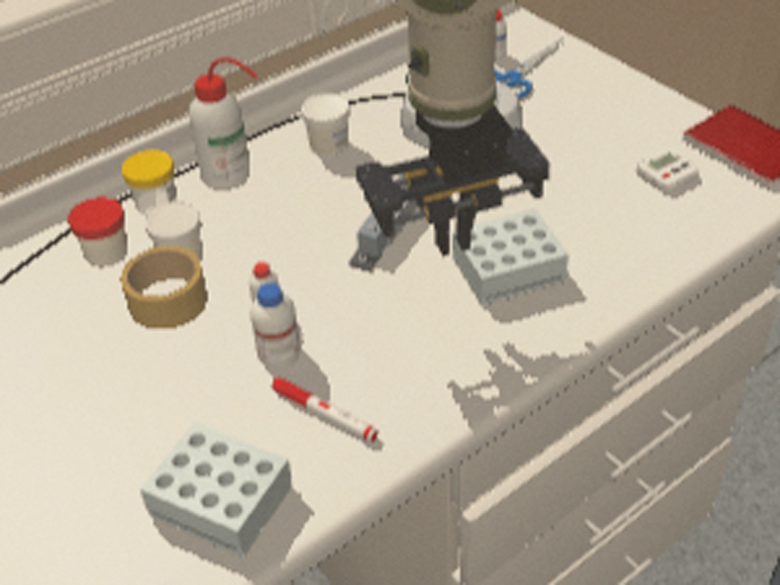

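>>> arm_command:
  targets:
    - [255, 20, 0, 0, 0, 0, 0]
    - [255, 40, 0, 3, 0, 0, 0]
    - [255, 55, 0, 3, 0, 0, 0]
    - [255, 70, 0, 3, 0, 0, 0]
    - [255, 84, 0, 3, 0, 0, 0]
    - [255, 84, 0, 3, 0, 0, 0]

```text
time: 1.75
ee_pos: [0.4641, 0.3642, 0.0147]
eef_rot: [-0.41, 0.577, 0.41, 0.575]
ft_force: [-0.5, -0.1, -0.9]
width: 0.0008
```

```bash
python3 - <<'E'
from h import *
b=(.471,.266,-.330)
goto(*b2w(b,(-.037,.05)),.015)
im=crop('scene',270,150,420,262,5,'s2.png')
im=crop('top',270,130,400,265,4.4,'t2.png')
E
```

```text
t 1.75 at [0.4641 0.3642 0.0147] yaw 1.237 shift [ -0.2  -1.5 -40.6] turn [-0.    -0.002 -0.001] F [-0.5 -0.1 -0.9] w 0.0008
```

View pics/s2.png

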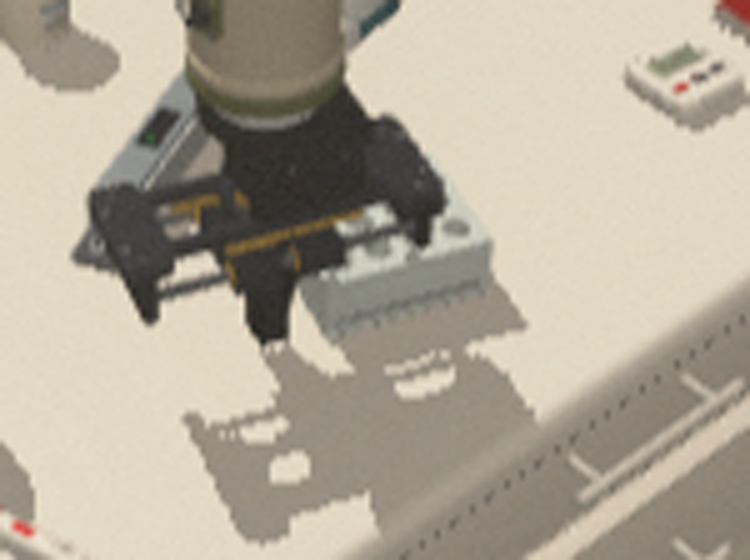

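View pics/t2.png

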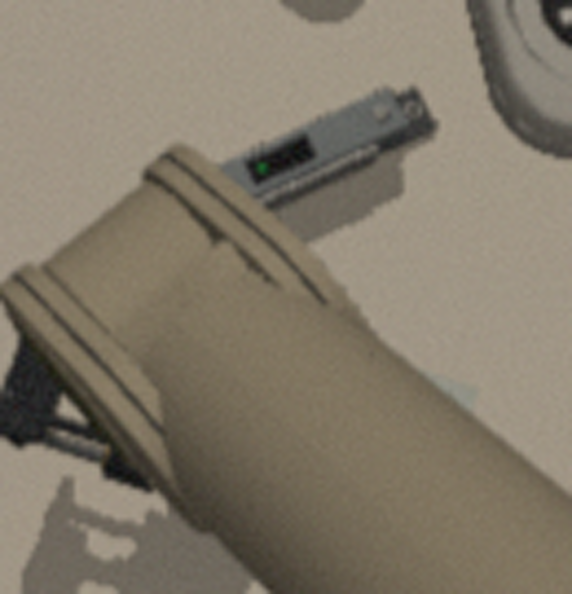

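>>> arm_command:
  targets:
    - [255, 0, 0, -5, 0, 0, 0]
    - [255, 0, 0, -10, 0, 0, 0]
    - [255, 0, 0, -14, 0, 0, 0]
    - [255, 0, 0, -18, 0, 0, 0]
    - [255, 0, 0, -22, 0, 0, 0]
    - [255, 0, 0, -26, 0, 0, 0]
    - [255, 0, 0, -30, 0, 0, 0]
    - [255, 0, 0, -34, 0, 0, 0]
    - [255, 0, 0, -38, 0, 0, 0]
    - [255, 0, 0, -42, 0, 0, 0]

```text
time: 2.85
ee_pos: [0.4512, 0.3252, 0.0167]
eef_rot: [-0.41, 0.576, 0.41, 0.576]
ft_force: [0.9, 3.8, 0.9]
width: 0.0007
```

```bash
python3 - <<'E'
from h import *
goto(.46,.32,.015)
im=crop('scene',270,150,420,262,5,'s3.png')
E
```

```text
t 2.85 at [0.4512 0.3252 0.0167] yaw 1.237 shift [  1.7 -10.   -2.1] turn [ 0.     0.001 -0.   ] F [0.9 3.8 0.9] w 0.0007
```

View pics/s3.png

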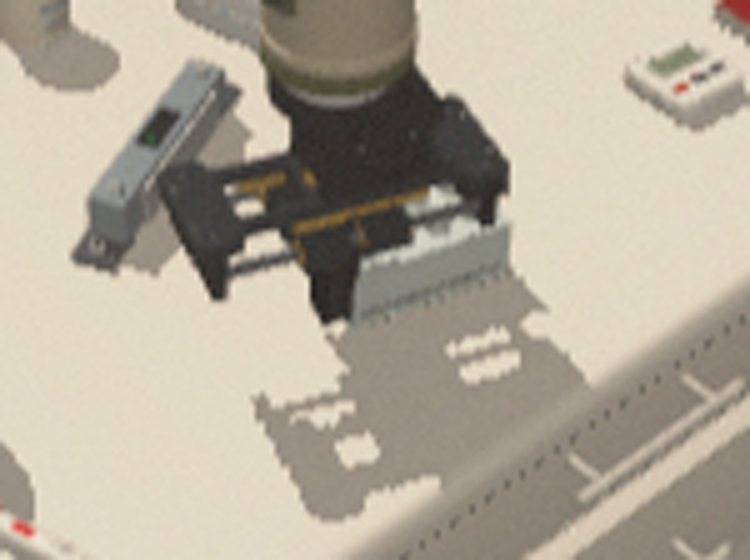

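```bash
python3 - <<'E'
from h import *
P=ray('scene',np.array([(358,318),(512,262)])/5+[270,150],0)
d=P[0]-P[1];print(P.round(3),np.linalg.norm(d),np.arctan2(-d[0],d[1]))
P=ray('scene',np.array([(355,275),(510,222)])/5+[270,150],.045)
d=P[0]-P[1];print(P.round(3),np.linalg.norm(d),np.arctan2(-d[0],d[1]))
E
```

```text
[[0.445 0.306 0.   ]
 [0.419 0.199 0.   ]] 0.11033340983041456 -0.23988623145368074
[[0.44  0.315 0.045]
 [0.413 0.212 0.045]] 0.10675705703115795 -0.2558771148134295
```

>>> arm_command:
  targets:
    - [255, 0, -1, -4, 0, 0, 0]
    - [255, 0, -3, -8, 0, 0, 0]
    - [255, 0, -5, -12, 0, 0, 0]
    - [255, 0, -7, -16, 0, 0, 0]
    - [255, 0, -9, -20, 0, 0, 0]
    - [255, 0, -11, -24, 0, 0, 0]
    - [255, 0, -13, -28, 0, 0, 0]

```text
time: 3.6
ee_pos: [0.4546, 0.294, 0.0166]
eef_rot: [-0.41, 0.576, 0.41, 0.576]
ft_force: [-1.1, 4.4, -0.3]
width: 0.0001
```

```bash
python3 - <<'E'
from h import *
goto(.46,.32,.015)
im=crop('scene',270,150,420,262,5,'s4.png')
E
```

```text
t 3.6 at [0.4546 0.294  0.0166] yaw 1.237 shift [ 1.6  3.4 26.3] turn [ 0.  0. -0.] F [-1.1  4.4 -0.3] w 0.0001
```

View pics/s4.png

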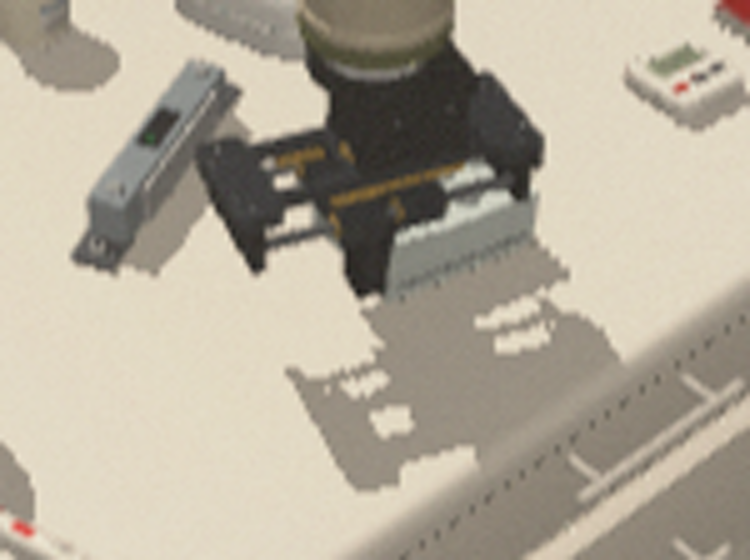

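```bash
python3 - <<'E'
from h import *
P=ray('scene',np.array([(390,298),(540,236)])/5+[270,150],0)
d=P[0]-P[1];a=np.arctan2(-d[0],d[1]);print(P.round(3),np.linalg.norm(d),a)
c=P.mean(0)[:2]+.045*np.array([np.cos(a),np.sin(a)]);print(c,tobar(c,BAR))
E
```

```text
[[0.445 0.279 0.   ]
 [0.424 0.168 0.   ]] 0.11313245931010951 -0.1856630205421027
[0.47882576 0.2155094 ] [-0.16541198 -0.0196214 ]
```

```bash
python3 - <<'E'
from h import *
b=(.479,.2155,-.186)
goto(*b2w(b,(.042,-.088)),.015,1.5)
im=crop('top',270,130,420,265,4.4,'t4.png')
E
```

```text
t 3.65 at [0.4548 0.2931 0.0165] yaw 1.236 shift [   1.6 -102.9 -146.1] turn [-0.264 -0.     0.   ] F [-0.6  3.7  0.7] w 0.0004
```

View pics/t4.png

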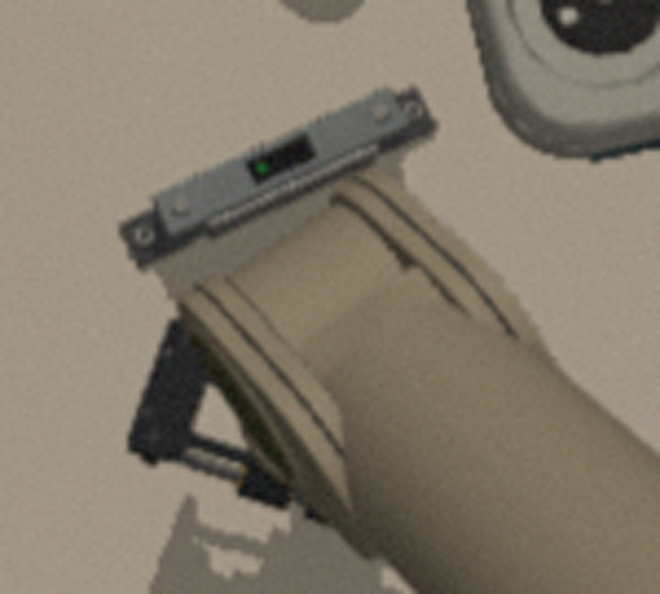

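>>> arm_command:
  targets:
    - [255, 0, 0, 10, 0, 0, 0]
    - [255, -40, 0, 12, 0, 0, 0]
    - [255, -78, -5, 10, 0, 0, 0]
    - [255, -85, -30, -30, -0.05, 0, 0]
    - [255, -85, -60, -70, -0.15, 0, 0]
    - [255, -85, -90, -110, -0.26, 0, 0]
    - [255, -85, -103, -148, -0.26, 0, 0]
    - [255, -85, -103, -148, -0.26, 0, 0]

```text
time: 4.5
ee_pos: [0.5042, 0.1139, 0.1015]
eef_rot: [-0.48, 0.521, 0.478, 0.519]
ft_force: [-1.2, 0.5, 0.4]
width: 0.0001
```

```bash
python3 - <<'E'
from h import *
b=(.479,.2155,-.186)
goto(*b2w(b,(.042,-.088)),.015,1.5)
im=crop('top',270,130,420,265,4.4,'t5.png')
im=crop('scene',270,130,420,242,5,'s5.png')
E
```

```text
t 4.5 at [0.5042 0.1139 0.1015] yaw 1.488 shift [86.5  0.8  7.5] turn [-0.012 -0.003 -0.   ] F [-1.2  0.5  0.4] w 0.0001
```

View pics/t5.png

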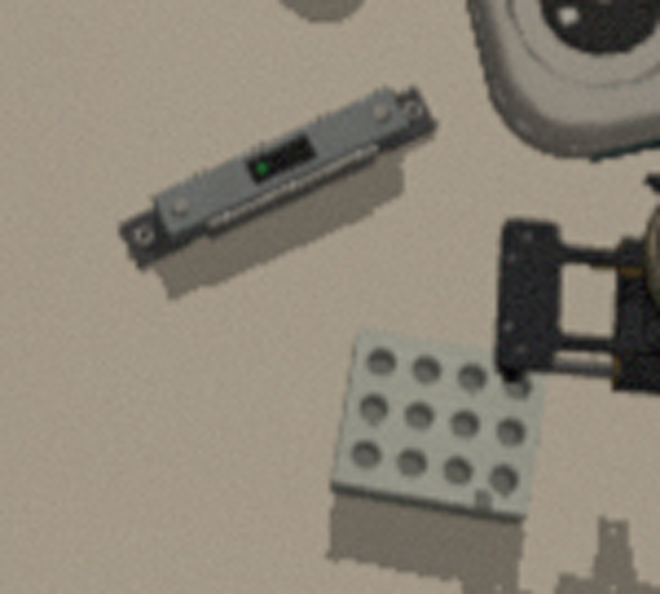

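View pics/s5.png

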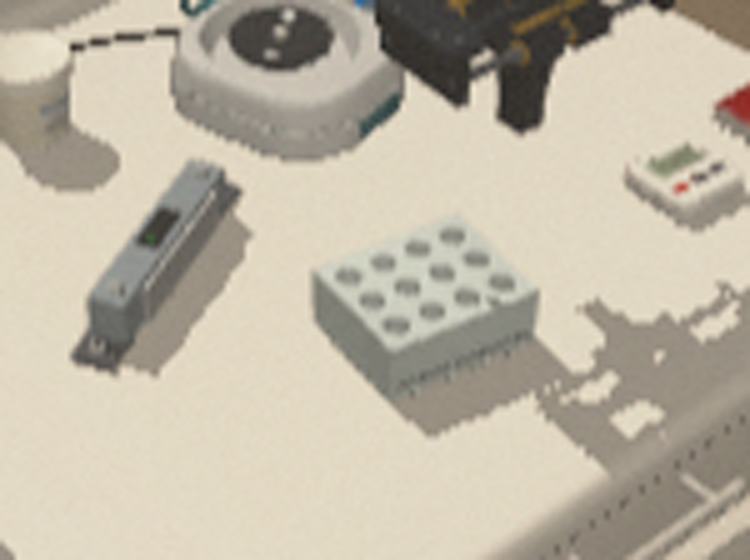

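```bash
cat >> h.py <<'E'
def holes(uv,off,k,n='top'): # four corner bores: (+x+y),(+x-y),(-x-y),(-x+y), in crop px
    H=ray(n,np.array(uv,float)/k+off,.045)[:,:2];c=H.mean(0)
    ey=H[0]+H[3]-H[1]-H[2];a=np.arctan2(-ey[0],ey[1]);ex=H[0]+H[1]-H[2]-H[3];a2=np.arctan2(ex[1],ex[0])
    b=(*c,a);print('block',np.round(b,4),'a2',a2.round(3),'bar',tobar(c,BAR).round(4),'dang',round(a-BAR[2],3));return b
E
python3 - <<'E'
from h import *
b=holes([(381,361),(517,386),(503,479),(366,454)],[270,130],4.4)
goto(*b2w(b,(.040,-.085)),.015,1.5)
E
```

```text
block [ 0.4788  0.2211 -0.1875] a2 -0.178 bar [-0.1631 -0.0145] dang -0.617
t 4.6 at [0.5037 0.1199 0.1015] yaw 1.494 shift [86.5  2.2 10.1] turn [-0.006 -0.    -0.   ] F [-0.2  0.3  0.8] w 0.0005
```

>>> arm_command:
  targets:
    - [255, 30, 2, 0, 0, 0, 0]
    - [255, 60, 2, 0, 0, 0, 0]
    - [255, 86, 2, 0, 0, 0, 0]
    - [255, 86, 2, 5, 0, 0, 0]
    - [255, 86, 2, 10, 0, 0, 0]
    - [255, 86, 2, 15, 0, 0, 0]
    - [255, 86, 2, 20, 0, 0, 0]
    - [255, 86, 2, 25, 0, 0, 0]
    - [255, 86, 2, 30, 0, 0, 0]
    - [255, 86, 2, 35, 0, 0, 0]

```text
time: 5.6
ee_pos: [0.5048, 0.155, 0.0161]
eef_rot: [-0.481, 0.518, 0.48, 0.519]
ft_force: [3.4, -6.9, 2.9]
width: 0.0001
```

>>> arm_command:
  targets:
    - [255, 0, 0, 4, 0, 0, 0]
    - [255, 0, 0, 8, 0, 0, 0]
    - [255, 0, 0, 12, 0, 0, 0]
    - [255, 0, 0, 12, 0, 0, 0]

```text
time: 6.0
ee_pos: [0.5057, 0.1674, 0.0161]
eef_rot: [-0.481, 0.518, 0.481, 0.519]
ft_force: [1.4, -3.2, 1.6]
width: 0.0008
```

```bash
python3 - <<'E'
from h import *
goto(.5,.16,.015)
im=crop('scene',270,130,420,242,5,'s6.png')
im=crop('top',270,130,420,265,4.4,'t6.png')
E
```

```text
t 6.0 at [0.5057 0.1674 0.0161] yaw 1.496 shift [ 1.   5.1 -7.8] turn [ 0.    -0.     0.001] F [ 1.4 -3.2  1.6] w 0.0008
```

View pics/t6.png

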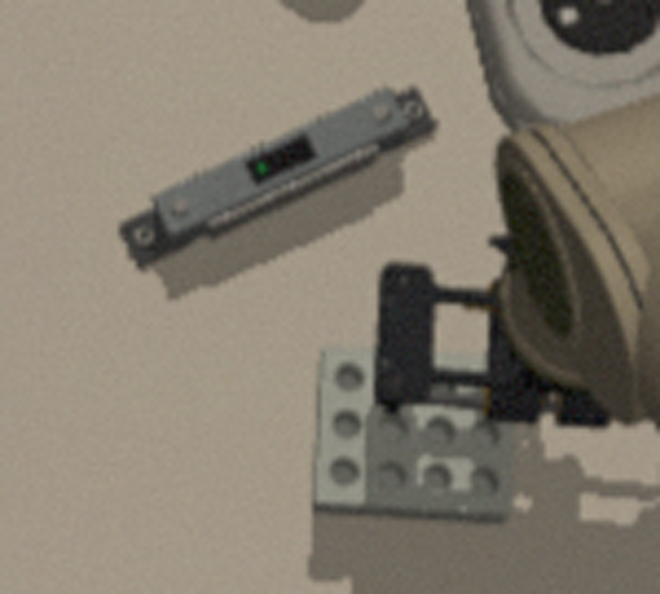

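View pics/s6.png

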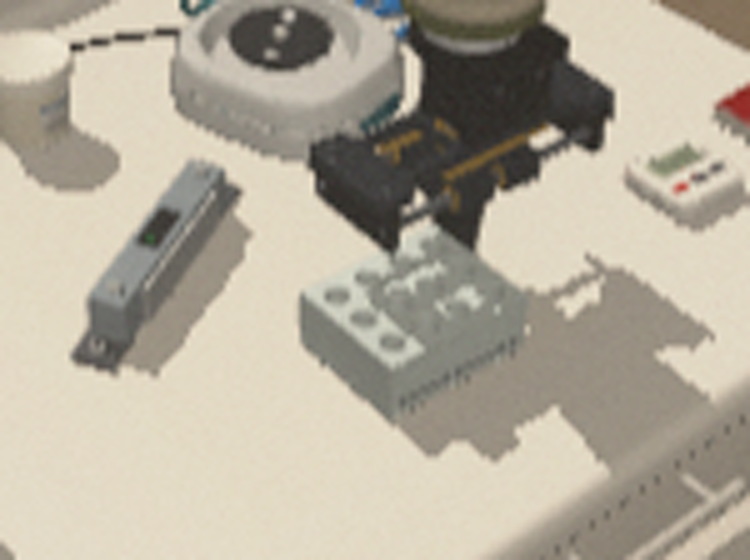

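```bash
python3 - <<'E'
from h import *
b=holes([(349,376),(491,383),(486,478),(344,471)],[270,130],4.4)
s=read_state();print(tobar([s['ee_pos'][:2]],b))
goto(*b2w(b,(-.076,-.042)),.015,1.85)
E
```

```text
block [ 0.4748  0.2348 -0.0528] a2 -0.075 bar [-0.161  -0.0004] dang -0.483
[[ 0.03415179 -0.06564681]]
t 6.1 at [0.5055 0.1675 0.0159] yaw 1.496 shift [  0.8 110.6  21.3] turn [-0.354 -0.     0.001] F [ 2.9 -3.8  2.5] w 0.0005
```

>>> arm_command:
  targets:
    - [255, 0, -1, 4, 0, 0, 0]
    - [255, 0, -2, 8, 0, 0, 0]
    - [255, 0, -3, 12, 0, 0, 0]
    - [255, 0, -4, 15, 0, 0, 0]
    - [255, 0, -4, 5, 0, 0, 0]
    - [255, 0, -4, -20, 0, 0, 0]
    - [255, 0, -4, -30, 0, 0, 0]

```text
time: 6.8
ee_pos: [0.5059, 0.1354, 0.0152]
eef_rot: [-0.481, 0.519, 0.481, 0.518]
ft_force: [0.6, -0.3, 0.3]
width: 0.0006
```

```bash
python3 - <<'E'
from h import *
goto(.5,.16,.015)
im=crop('top',270,130,420,265,4.4,'t7.png')
E
```

```text
t 6.8 at [0.5059 0.1354 0.0152] yaw 1.495 shift [ 0.2  7.7 24.1] turn [-0.    -0.001 -0.001] F [ 0.6 -0.3  0.3] w 0.0006
```

View pics/t7.png

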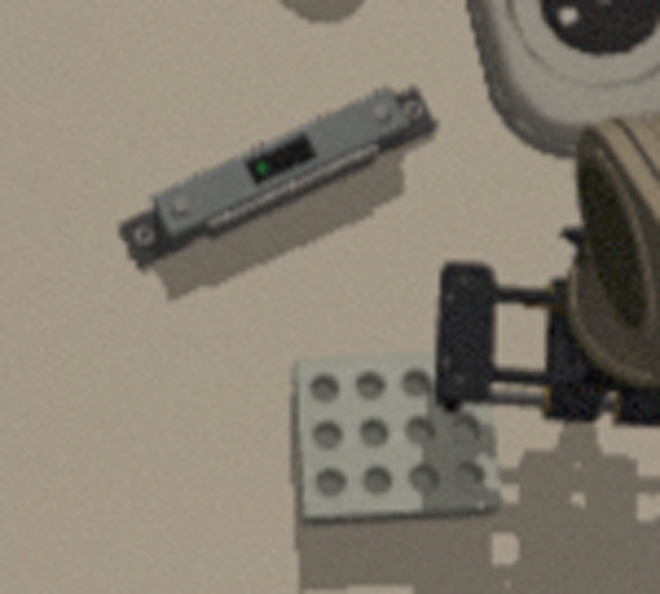

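```bash
python3 - <<'E'
from h import *
b=holes([(324,387),(464,380),(470,475),(330,482)],[270,130],4.4)
for q in ((.034,-.10),(-.08,-.10),(-.08,-.043)): print(b2w(b,q)); goto(*b2w(b,q),.016,1.8)
E
```

```text
block [0.4726 0.2464 0.0478] a2 0.041 bar [-0.1582  0.0111] dang -0.382
[0.51130844 0.14812538]
t 6.85 at [0.506  0.1343 0.0153] yaw 1.494 shift [-0.7 -4.2 14.2] turn [-0.306 -0.001 -0.001] F [ 1.  -2.2 -0.8] w 0.0004
[0.3974388  0.14267524]
t 6.85 at [0.506  0.1343 0.0153] yaw 1.494 shift [ -0.6 108.9  -0. ] turn [-0.306 -0.001 -0.001] F [ 1.  -2.2 -0.8] w 0.0004
[0.39471373 0.19961006]
t 6.85 at [0.506  0.1343 0.0153] yaw 1.494 shift [ -0.7 116.   56.5] turn [-0.306 -0.001 -0.001] F [ 1.  -2.2 -0.8] w 0.0004
```

>>> arm_command:
  targets:
    - [255, 0, 0, -12, 0, 0, 0]
    - [255, 0, 35, -15, 0, 0, 0]
    - [255, 0, 75, -15, -0.1, 0, 0]
    - [255, 0, 114, -10, -0.2, 0, 0]
    - [255, 0, 116, 10, -0.3, 0, 0]
    - [255, 0, 116, 35, -0.306, 0, 0]
    - [255, 0, 116, 55, -0.306, 0, 0]
    - [255, 0, 116, 55, -0.306, 0, 0]

```text
time: 7.65
ee_pos: [0.3949, 0.2041, 0.0159]
eef_rot: [-0.555, 0.437, 0.556, 0.438]
ft_force: [0.1, 0.2, 0.9]
width: 0.0002
```

```bash
python3 - <<'E'
from h import *
b=(.4726,.2464,.0478)
goto(*b2w(b,(-.043,-.043)),.016)
im=crop('scene',270,130,420,242,5,'s8.png')
im=crop('top',270,130,420,265,4.4,'t8.png')
E
```

```text
t 7.65 at [0.3949 0.2041 0.0159] yaw 1.807 shift [ -0.1 -35.2 -11.2] turn [-0.     0.001  0.001] F [0.1 0.2 0.9] w 0.0002
```

View pics/s8.png

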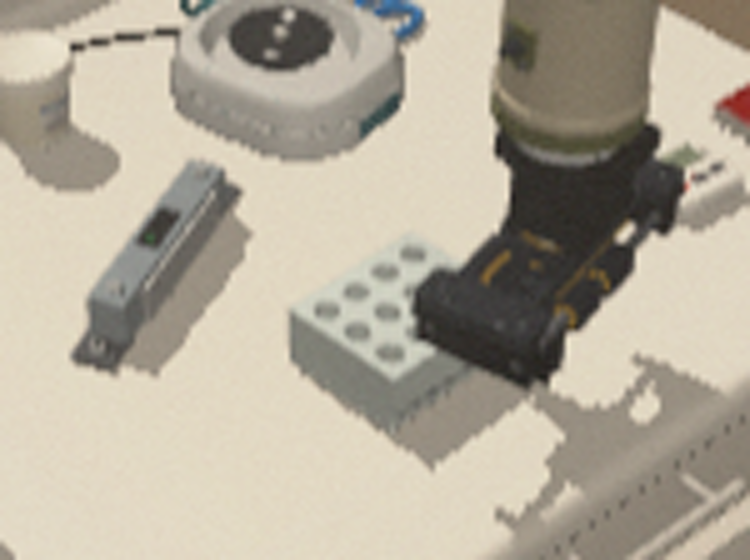

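View pics/t8.png

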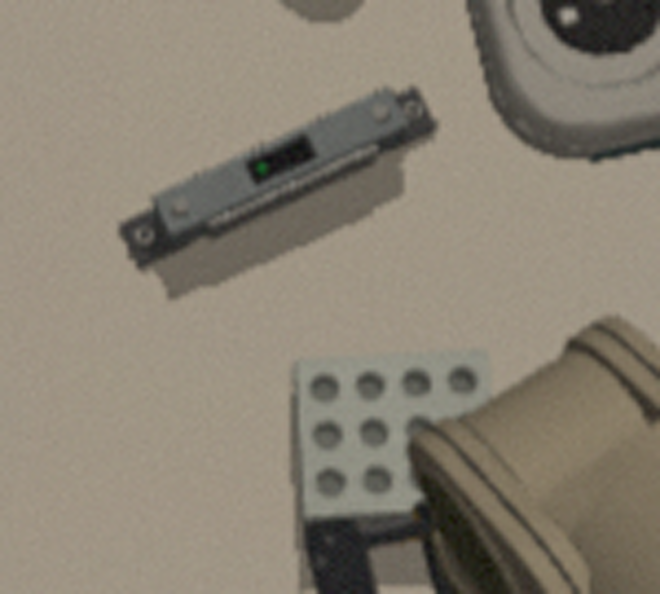

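>>> arm_command:
  targets:
    - [255, 0, -6, -4, 0, 0, 0]
    - [255, 0, -12, -6, 0, 0, 0]
    - [255, 0, -16, -6, 0, 0, 0]
    - [255, 0, -20, -6, 0, 0, 0]
    - [255, 0, -24, -6, 0, 0, 0]
    - [255, 0, -28, -6, 0, 0, 0]
    - [255, 0, -32, -6, 0, 0, 0]
    - [255, 0, -36, -6, 0, 0, 0]
    - [255, 0, -40, -6, 0, 0, 0]
    - [255, 0, -40, -6, 0, 0, 0]

```text
time: 8.75
ee_pos: [0.436, 0.2046, 0.0156]
eef_rot: [0.555, -0.438, -0.554, -0.439]
ft_force: [-0.2, -1.4, -0.5]
width: 0.0004
```

```bash
python3 - <<'E'
from h import *
goto(.43,.2,.015)
im=crop('top',270,130,420,265,4.4,'t9.png')
E
```

```text
t 8.75 at [0.436  0.2046 0.0156] yaw 1.803 shift [ 0.6  6.9 -3.1] turn [-0.     0.     0.001] F [-0.2 -1.4 -0.5] w 0.0004
```

View pics/t9.png

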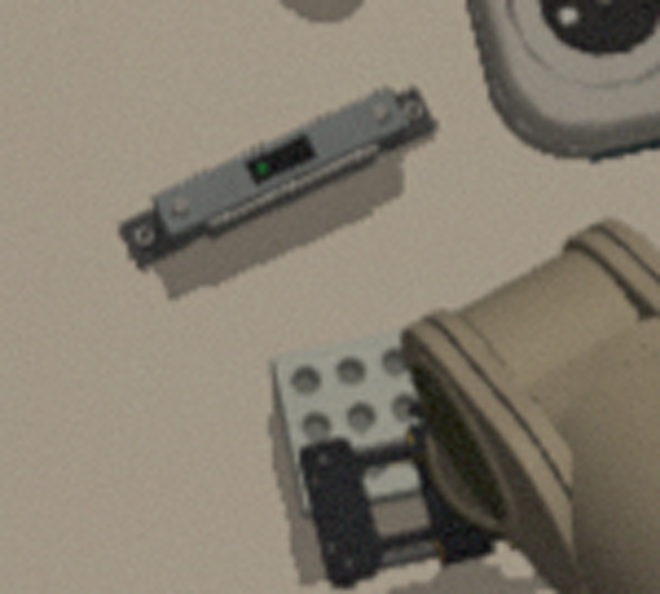

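```bash
python3 - <<'E'
from h import *
b=holes([(305,379),(441.5,352),(463.5,444),(327,471)],[270,130],4.4)
s=read_state();print(tobar([s['ee_pos'][:2]],b))
E
```

```text
block [0.4837 0.2533 0.1949] a2 0.212 bar [-0.1452  0.0127] dang -0.235
[[-0.05629611 -0.03833804]]
```

>>> arm_command:
  targets:
    - [255, 0, -4, -1, 0, 0, 0]
    - [255, 0, -8, -2, 0, 0, 0]
    - [255, 0, -12, -3, 0, 0, 0]
    - [255, 0, -16, -4, 0, 0, 0]
    - [255, 0, -19, -5, 0, 0, 0]
    - [255, 0, -10, -5, 0, 0, 0]
    - [255, 0, 10, -5, 0, 0, 0]
    - [255, 0, 35, -5, 0, 0, 0]
    - [255, 0, 35, -5, 0, 0, 0]

```text
time: 9.7
ee_pos: [0.3997, 0.191, 0.0153]
eef_rot: [-0.554, 0.439, 0.555, 0.438]
ft_force: [0.5, -0.8, -0.2]
width: 0.0004
```

```bash
python3 - <<'E'
from h import *
goto(.43,.2,.015)
im=crop('top',270,130,420,265,4.4,'t10.png')
im=crop('scene',270,130,420,242,5,'s10.png')
E
```

```text
t 9.7 at [0.3997 0.191  0.0153] yaw 1.804 shift [  0.3 -31.6   1.8] turn [ 0.     0.    -0.001] F [ 0.5 -0.8 -0.2] w 0.0004
```

View pics/t10.png

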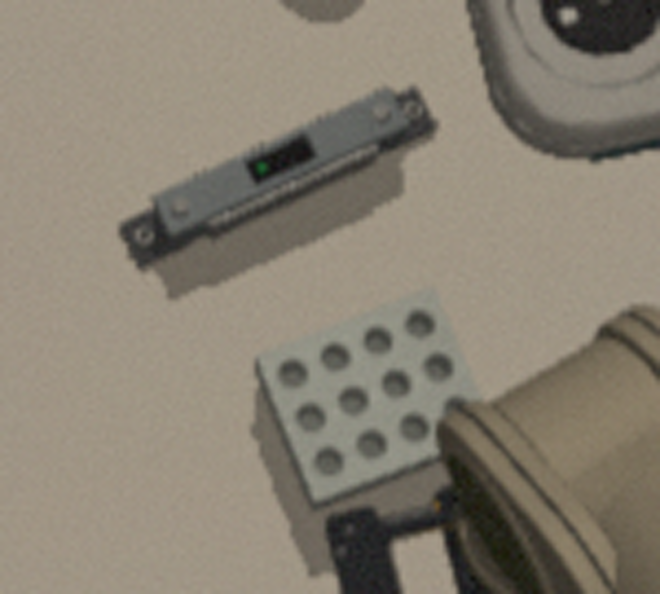

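View pics/s10.png

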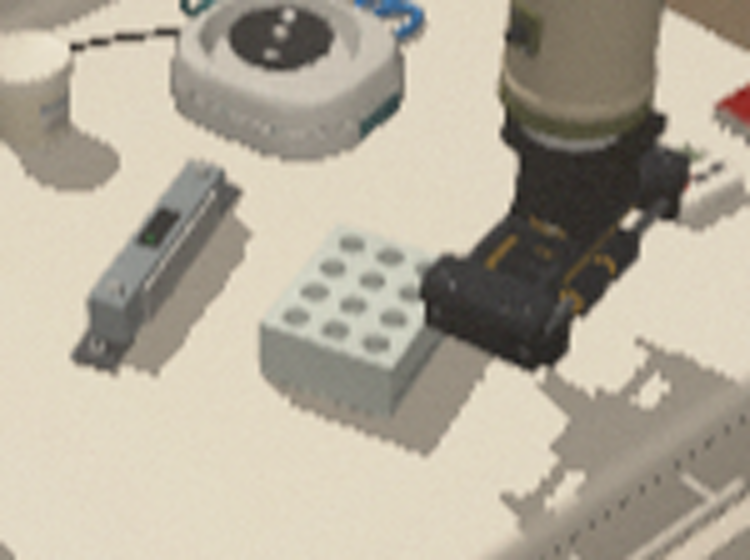

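```bash
python3 - <<'E'
from h import *
b=holes([(292,374),(420,324),(457,411),(329,461)],[270,130],4.4)
# recheck bar angle from top-face far/near edges in this crop
pl=ray('top',np.array([(210,224),(378,149)])/4.4+[270,130],.035);d=pl[0]-pl[1];print(pl.round(4),np.linalg.norm(d),np.arctan2(-d[0],d[1]))
for e in ([(155,196),(390,90)],[(165,240),(405,133)]):
    q=ray('top',np.array(e)/4.4+[270,130],.04);d=q[0]-q[1];print(q.mean(0).round(4),np.arctan2(-d[0],d[1]))
q=ray('top',np.array([(143,235),(413,112)])/4.4+[270,130],.006);d=q[0]-q[1];print('screws',q.mean(0),np.arctan2(-d[0],d[1]))
goto(*b2w((*b[:2],.43),(-.085,-.006)),.015,2.0)
print(tobar(q.mean(0)[:2],BAR))
E
```

```text
block [0.4946 0.2586 0.3737] a2 0.379 bar [-0.1331  0.0129] dang -0.056
[[0.5964 0.3517 0.035 ]
 [0.6418 0.2532 0.035 ]] 0.10843568392696587 0.4314648659240495
[0.6443 0.3147 0.04  ] 0.43775434141134867
[0.6177 0.3076 0.04  ] 0.43113079507646224
screws [0.6363119 0.3107705 0.006    ] 0.4401233334632084
t 9.8 at [0.4026 0.1919 0.0161] yaw 1.804 shift [  1.1 -22.8  21.1] turn [-0.196  0.001  0.002] F [ 0.6  0.8 -0.3] w 0.0004
[0.0174491  0.00131631]
```

```bash
python3 - <<'E'
from h import *
goto(*b2w((.4946,.2586,.434),(-.09,0)),.015,2.005)
E
```

```text
t 9.8 at [0.4026 0.1919 0.0161] yaw 1.804 shift [  1.1 -16.7  25.6] turn [-0.201  0.001  0.002] F [ 0.6  0.8 -0.3] w 0.0004
```

>>> arm_command:
  targets:
    - [200, 0, 0, 10, -0.1, 0, 0]
    - [110, 0, 0, 26, -0.2, 0, 0]
    - [80, 0, -8, 26, -0.2, 0, 0]
    - [80, 0, -15, 26, -0.2, 0, 0]
    - [80, 0, -15, 26, -0.2, 0, 0]
    - [80, 0, -15, 26, -0.2, 0, 0]
    - [80, 0, -15, 26, -0.2, 0, 0]

```text
time: 10.5
ee_pos: [0.411, 0.2197, 0.0154]
eef_rot: [-0.595, 0.382, 0.595, 0.381]
ft_force: [0.1, 0.1, 0.6]
width: 0.0485
```

```bash
python3 - <<'E'
from h import *
goto(*b2w((.4946,.2586,.434),(-.09,0)),.015,2.005)
im=crop('top',270,130,420,265,4.4,'t11.png')
im=crop('scene',270,130,420,242,5,'s11.png')
E
```

```text
t 10.5 at [0.411  0.2197 0.0154] yaw 2.002 shift [ 0.4 -2.2  0.1] turn [-0.003 -0.    -0.   ] F [0.1 0.1 0.6] w 0.0485
```

View pics/s11.png

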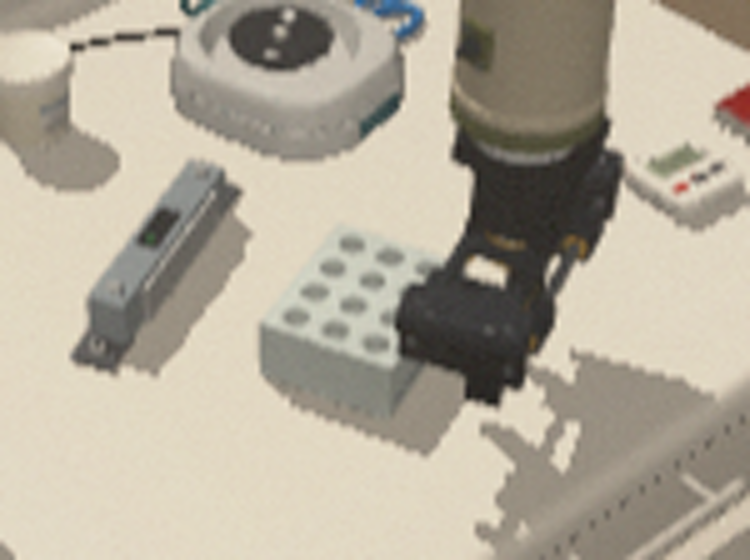

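>>> arm_command:
  targets:
    - [80, 0, -8, 0, 0, 0, 0]
    - [80, 0, -16, 0, 0, 0, 0]
    - [80, 0, -24, 0, 0, 0, 0]
    - [80, 0, -30, 0, 0, 0, 0]
    - [80, 0, -35, 0, 0, 0, 0]
    - [80, 0, -40, -1, 0, 0, 0]
    - [80, 0, -45, -2, 0, 0, 0]
    - [80, 0, -50, -3, 0, 0, 0]
    - [80, 0, -55, -4, 0, 0, 0]
    - [80, 0, -60, -5, 0, 0, 0]

```text
time: 11.6
ee_pos: [0.4662, 0.2405, 0.015]
eef_rot: [-0.595, 0.382, 0.596, 0.38]
ft_force: [-7.6, -1.8, 4.7]
width: 0.06
```

```bash
python3 - <<'E'
from h import *
s=read_state();print(tobar(s['ee_pos'],BAR)); goto(*b2w((.4946,.2586,.434),(-.09,0)),.015,2.005)
im=crop('top',270,130,420,265,4.4,'t12.png')
im=crop('scene',270,130,420,242,5,'s12.png')
E
```

```text
[-0.16648427  0.00839917]
t 11.6 at [0.4662 0.2405 0.015 ] yaw 2.004 shift [ 0.2 56.6  4.4] turn [-0.001  0.    -0.004] F [-7.6 -1.8  4.7] w 0.06
```

View pics/s12.png

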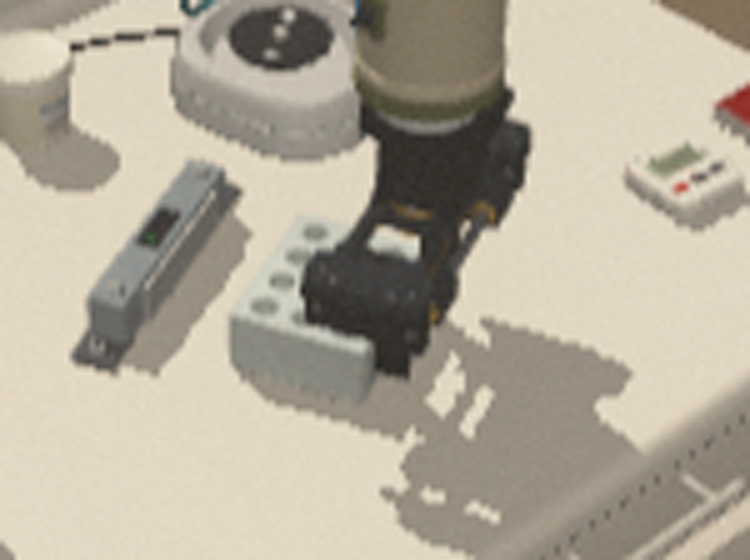

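View pics/t12.png

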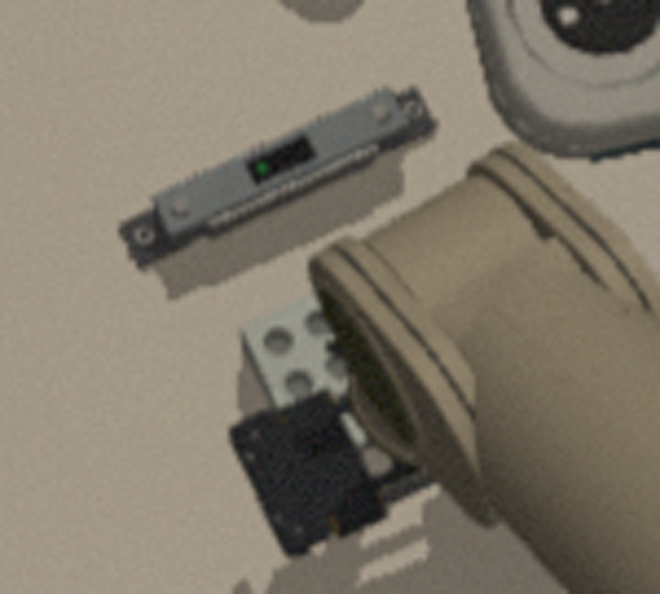

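```bash
python3 - <<'E'
from h import *
P=ray('top',np.array([(292,374),(420,324),(329,461)])/4.4+[270,130],.045)[:,:2];print(np.linalg.norm(P[0]-P[1]),np.linalg.norm(P[0]-P[2]))
P=ray('top',np.array([(277,341),(319,323),(298,383)])/4.4+[270,130],.045)[:,:2];print(tobar(P,BAR))
d=P[0]-P[1];print(np.arctan2(-d[0],d[1]))
P=ray('scene',np.array([(362,402),(376,342)])/5+[270,130],0);print(tobar(P[:1],BAR))
E
```

```text
0.0785590441384521 0.05374877529039187
[[-0.08314075  0.050383  ]
 [-0.08366395  0.02423951]
 [-0.11015236  0.04990721]]
0.4099900704826671
[[-0.15513501  0.06300325]]
```

>>> arm_command:
  targets:
    - [80, 0, -5, -2, 0, 0, 0]
    - [80, 0, -10, -4, 0, 0, 0]
    - [80, 0, -15, -5, 0, 0, 0]
    - [80, 0, -20, -6, 0, 0, 0]
    - [80, 0, -25, -7, 0, 0, 0]
    - [80, 0, -30, -8, 0, 0, 0]
    - [80, 0, -35, -9, 0, 0, 0]
    - [80, 0, -40, -10, 0, 0, 0]
    - [80, 0, -45, -11, 0, 0, 0]
    - [80, 0, -50, -12, 0, 0, 0]

```text
time: 12.7
ee_pos: [0.5184, 0.2509, 0.0155]
eef_rot: [-0.596, 0.381, 0.596, 0.381]
ft_force: [-3.1, -0.8, -1.7]
width: 0.0597
```

```bash
python3 - <<'E'
from h import *
s=read_state();print(tobar(s['ee_pos'],BAR)); goto(.5,.25,.015,2.005)
im=crop('top',270,130,420,265,4.4,'t13.png')
im=crop('scene',270,130,420,242,5,'s13.png')
E
```

```text
[-0.11469043 -0.00391139]
t 12.7 at [0.5184 0.2509 0.0155] yaw 2.003 shift [ 0.5 17.1  6.9] turn [-0.002  0.    -0.   ] F [-3.1 -0.8 -1.7] w 0.0597
```

View pics/s13.png

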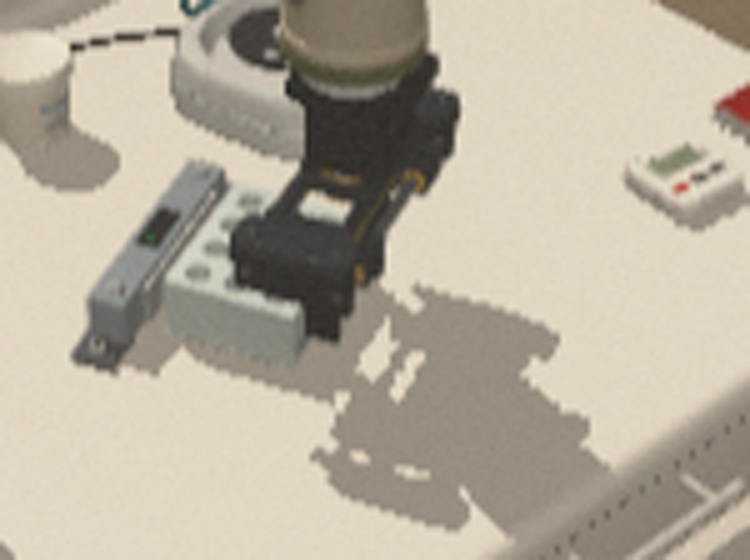

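View pics/t13.png

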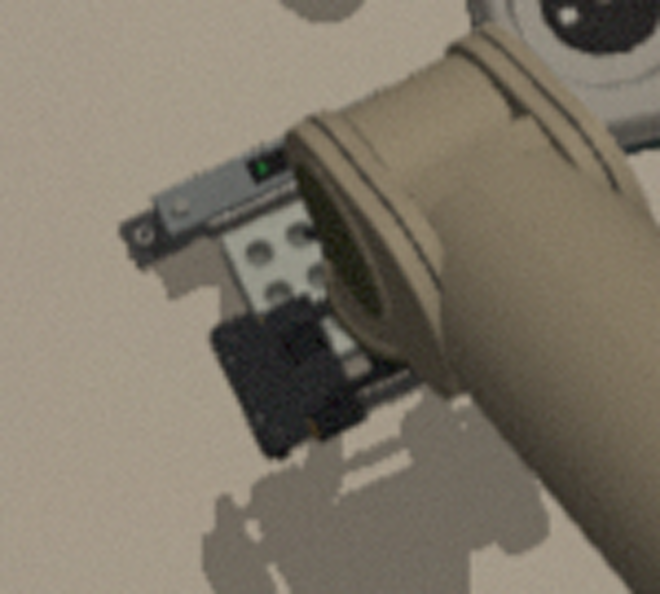

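```bash
python3 - <<'E'
from h import *
P=ray('top',np.array([(259,252),(301,234),(279,294)])/4.4+[270,130],.045)[:,:2];print(tobar(P,BAR)-[.0268,.0393])
P=ray('scene',np.array([(296,362)])/5+[270,130],0);print(tobar(P[:1],BAR)+[.045,-.055])
E
```

```text
[[-0.05818475 -0.00170227]
 [-0.05860821 -0.02815138]
 [-0.08550461 -0.00160016]]
[[-0.05837995 -0.00820275]]
```

>>> arm_command:
  targets:
    - [80, 0, -3, 1, 0, 0, 0]
    - [80, 0, -6, 2, 0, 0, 0]
    - [80, 0, -8, 2, 0, 0, 0]
    - [80, 0, -10, 2, 0, 0, 0]
    - [80, 0, -12, 2, 0, 0, 0]
    - [80, 0, -13, 2, 0, 0, 0]
    - [80, 0, -14, 2, 0, 0, 0]
    - [80, 0, -15, 2, 0, 0, 0]
    - [80, 0, -15, 2, 0, 0, 0]

```text
time: 13.7
ee_pos: [0.5273, 0.2571, 0.0157]
eef_rot: [-0.594, 0.384, 0.597, 0.379]
ft_force: [-21.8, -11.5, 20.1]
width: 0.0598
```

```bash
python3 - <<'E'
from h import *
s=read_state();print(tobar(s['ee_pos'],BAR)); goto(.5,.25,.015,2.005)
E
```

```text
[-0.10398766 -0.0020634 ]
t 13.7 at [0.5273 0.2571 0.0157] yaw 2.003 shift [ 0.9 27.8  5. ] turn [-0.002 -0.    -0.008] F [-21.8 -11.5  20.1] w 0.0598
```

>>> arm_command:
  targets:
    - [80, 0, 5, 0, 0, 0, 0]
    - [80, 0, 15, 0, 0, 0, 0]
    - [80, 0, 35, 0, 0, 0, 0]
    - [80, -10, 70, 0, 0, 0, 0]
    - [80, -60, 100, 0, 0, 0, 0]
    - [80, -110, 120, -40, 0, 0, 0]
    - [80, -120, 120, -90, 0, 0, 0]
    - [80, -120, 120, -140, 0, 0, 0]
    - [80, -120, 120, -180, 0, 0, 0]
    - [80, -120, 120, -180, 0, 0, 0]

```text
time: 14.7
ee_pos: [0.4993, 0.0392, 0.1367]
eef_rot: [0.595, -0.383, -0.593, -0.384]
ft_force: [0.1, -0.2, -0.3]
width: 0.0599
```

```bash
python3 - <<'E'
from h import *
im=crop('top',270,130,420,265,4.4,'t14.png')
im=crop('scene',270,130,420,242,5,'s14.png')
E
```

```text
(no output)
```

View pics/t14.png

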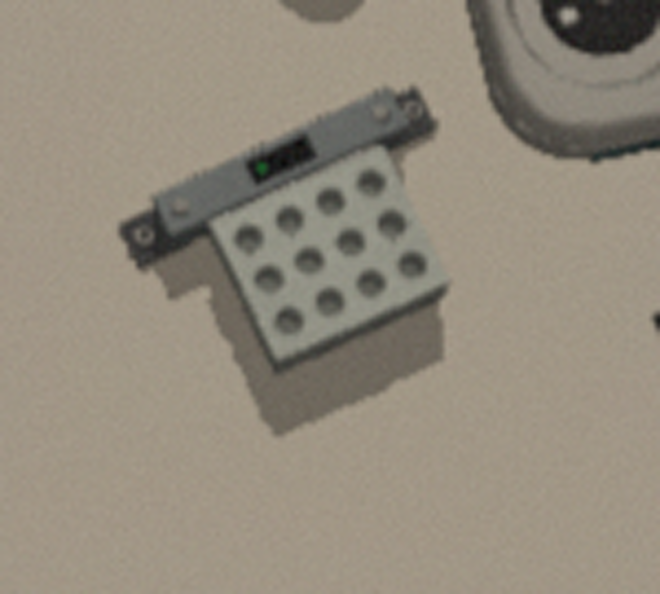

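View pics/s14.png

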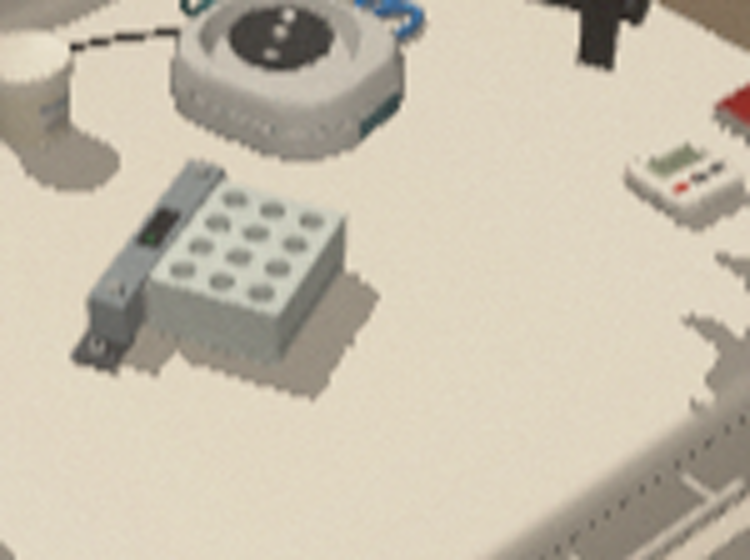

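```bash
python3 - <<'E'
from h import *
b=holes([(249,239),(371,182),(412,264),(289,321)],[270,130],4.4)
P=ray('top',np.array([(212,219),(387,150)])/4.4+[270,130],.045);print(tobar(P,BAR))
P=ray('top',np.array([(278,357),(447,282)])/4.4+[270,130],.045);d=P[0]-P[1];print(tobar(P,BAR),np.arctan2(-d[0],d[1]))
P=ray('scene',np.array([(182,270),(235,199),(312,220),(261,293)])/5+[270,130],.045);print(tobar(P,BAR),tobar(P,BAR).mean(0))
# bar endpoint midpoint in scene (top face front edge z=.04)
P=ray('scene',np.array([(97,347),(232,192)])/5+[270,130],.006);print(tobar(P,BAR))
E
```

```text
block [0.5771 0.2824 0.4439] a2 0.433 bar [-0.0482  0.0002] dang 0.014
[[-0.00214979  0.05388552]
 [-0.00697508 -0.05576132]]
[[-0.09179759  0.0538036 ]
 [-0.09262099 -0.05247692]] 0.4222527126931059
[[-0.02291894  0.04321041]
 [-0.02277861 -0.03533147]
 [-0.07737698 -0.03616045]
 [-0.07738999  0.04266074]] [-0.05011613  0.00359481]
[[ 0.0141112   0.09213601]
 [ 0.00371245 -0.08560387]]
```

```bash
python3 - <<'E'
from h import *
im=camera('top'); cv2.imwrite('pics/t15.png',im[:,:,::-1])
print(read_state()['ft_force'].round(2))
E
```

```text
[-0.48  0.8   1.22]
```

View pics/t15.png

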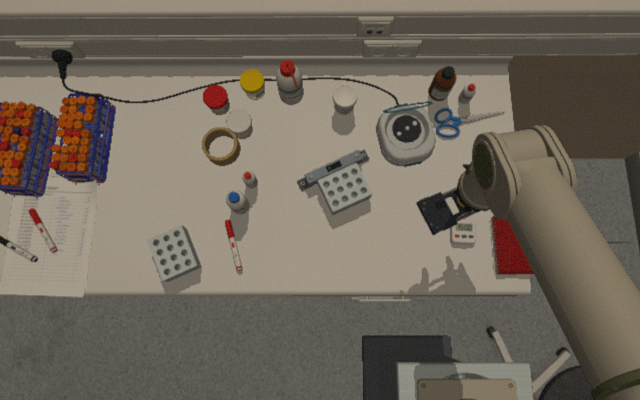

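The block sits flat on the plate at about (343,187). The bottles, marker and timer are at their original pixels, and the arm is clear.

```bash
python3 -c "
from bench import *
print(close_job())"
```

```text
the job is handed in; nothing more can be done
None
```

The block is against the contact plate, square and centred, and I have handed the job in; no verdict came back.

**Turning:** I turned the block with shut-finger pushes at three corners in turn: back-left, front-right, then back-right. At the end of this it was 0.06 rad out of square, with its centre at x ≈ -0.133 m in the bar frame, well clear of the plate.

**Pushing in:** I then pushed it straight in with both fingers spread about 60 mm apart, until it stalled against the plate at about 25 N. After that I backed the arm off.

**Last checks after backing off:**

| Check | Reading | Limit |
|---|---|---|
| Angle to the bar | about 0.01 rad | 0.05 rad |
| Off centre on the plate | 0 mm (top camera), 4 mm (scene camera) | 15 mm |
| Block x in the bar frame | -0.048 m (top camera), -0.050 m (scene camera) | -0.049 to -0.041 m |
| Contact force on the tool | about 1.5 N, the usual noise level | touching nothing |

- **Uncertain depth:** the two x readings disagree, and the scene camera's is just outside the limit. My first fix of the bar was probably 1.5 to 2 mm too deep, judging by a second reading of the plate edge and by the foot screws. Corrected for that, x is about -0.047 to -0.048 m. The stall and the absence of any visible gap in the top view also say the block is in contact.
- **Bystanders:** the bottles, marker and timer looked to be in the same places in the top view as at the start. I compared these by eye only and did not measure them.

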